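Stand the open jar in the door rack and snap its cap on

TASK

The chrome door rack has been taken down onto the shelf to be refilled. Stand the open jar upright in the rack, midway between the two small red-lidded jars so that the three make a neat row, let go of it, then put its loose snap cap on its mouth and press straight down until it clicks, without knocking the other things about. Do not stop at the click: keep pushing the cap down firmly until it is fully home, and finish while still holding it pressed down with about 10 N.

Things in the scene. Friction and masses are not known exactly. Their poses are not given: they have to be found in the camera images.
- jar: open, uncapped glass jar with brown cinnamon sticks in it, loose on the shelf, 0.14 to 0.26 kg. Origin: centre of its underside, z up. Straight body 56 mm in diameter up to 72 mm, shoulder to 80 mm, neck 34 mm in diameter, snap bead 38 mm in diameter at 92 to 94 mm, tapering to a mouth rim 31 mm in diameter at 100 mm (its top)
- cap: loose white plastic snap cap of the open jar, lying mouth down on the shelf; round, 53 mm in diameter, 22 mm high, about 36 g. Origin: centre of its lower edge, z up. Inside 42 mm wide and 18 mm deep, with four sprung lugs near the lower edge that ride over the jar's bead when it is pushed straight down
- cap_top (a point): centre of the cap's flat top, 22 mm above its origin. Pressing: the lugs meet the bead with the cap's lower edge about 92 mm above the jar's underside, resistance climbs to between 4 and 14 N (most when pushed squarely), falls away (the click) between 89 and 85 mm; at 82 mm the cap is fully home, rigid on the jar's rim
- rack: chrome wire rack, standing firmly on the shelf (it does not slide). Origin: centre of its underside; its length (290 mm) is along its y axis, its depth (79 mm over the wires, 69 mm clear inside) along its x axis. Wire floor 14 mm above the shelf; rail all round with its top 45.5 mm above the shelf; two hanging hooks 105 mm high at its +x side, 112 mm either side of its middle
- red_a: small round glass jar with a red screw-top lid, standing in the rack on the -y side of its middle; 56 mm in diameter, 84 mm high, lid 51 mm wide. Origin: centre of its underside. To be left where it is
- red_b: the same kind of jar with red screw-top lid, on the +y side of the rack's middle. To be left where it is; 136 to 164 mm between the axes of the two
- tin: bystander: food tin, 62 mm in diameter, 78 mm high, among the jar and cap. Origin: centre of its underside
- butter_dish: bystander: covered white ceramic butter dish, 95 x 175 x 80 mm high, on the right. Origin: centre of its underside
- egg_tray: bystander: plastic egg tray with five eggs, 105 x 160 x 70 mm high, on the left. Origin: centre of its underside
- tongs: bystander: stainless steel tongs, 220 mm long along their x axis, 48 mm wide, 18 mm high, lying on the right. Origin: on the shelf under their middle
- wide_lid: bystander: red screw lid of some bigger jar, 78 mm in diameter, 15 mm high, lying on the left; it does not fit. Origin: centre of its underside
- oil_bottle: bystander: green glass oil bottle, 64 mm in diameter, 235 mm high, behind the rack to the left. Origin: centre of its underside
- tea_box: bystander: cardboard box, 55 x 115 x 85 mm high, behind the rack to the right. Origin: centre of its underside

How it is judged:
On the way, in this order (a step that is already met when the one before it is completed fails the run):
1. the open jar stands upright on the rack's floor in the middle of the gap, let go (x of jar in the frame of rack between -0.012 and 0.012 m and z of jar in the frame of rack between 0.01 and 0.018 m and angle between jar's own z axis and vertical below 0.06 rad and horizontal distance between jar and red_a below 0.092 m and horizontal distance between jar and red_b below 0.092 m and contact force between jar and the arm below 0.05 N and contact force between jar and the fingers below 0.05 N), for 0.2 s.
2. the cap has clicked over the bead of the jar standing in the rack (z of cap in the frame of jar between 0.079 and 0.0845 m and x of cap in the frame of jar between -0.0035 and 0.0035 m and y of cap in the frame of jar between -0.0035 and 0.0035 m and z of jar in the frame of rack below 0.018 m), for 0.1 s.
At the end, for the whole second after the job is handed in: Jar upright on the rack floor, under 92 mm from each red-lidded jar's axis (both upright); cap level and centred on it (3.5 mm), lower edge at most 83.5 mm above the jar's underside (home: 82 mm), fingers still on it, pressed on the jar with 5 to 30 N, the push carried by the rack (z of cap in the frame of jar between 0.079 and 0.0835 m and x of cap in the frame of jar between -0.0035 and 0.0035 m and y of cap in the frame of jar between -0.0035 and 0.0035 m and angle between the z axis of cap and the z axis of jar, either way round below 0.06 rad and contact force between cap and jar between 5 and 30 N and contact force between jar and rack above 5 N and contact force between cap and the fingers above 2 N and x of jar in the frame of rack between -0.012 and 0.012 m and z of jar in the frame of rack between 0.01 and 0.018 m and angle between each of jar, red_a, red_b's own z axis and vertical below 0.06 rad and linear speed of cap below 0.02 m/s and horizontal distance between jar and red_a below 0.092 m and horizontal distance between jar and red_b below 0.092 m); the arm keeps its last pose, push and grip.
It fails at once if another thing pushed more than 30 mm from its place, or a red-lidded jar more than 20 mm (distance of any of tin, butter_dish, egg_tray, tongs, wide_lid, oil_bottle, tea_box from where it was at the start of the episode above 0.03 m or distance of any of red_a, red_b from where it was at the start of the episode above 0.02 m).
It also fails if it takes over 61 s, if anything falls off the work surface, if the arm or the gripper's body presses on something with over 40 N, if the wrist force passes 120 N, or if a joint passes its speed limit or range.

ROBOT

A 7-joint arm with a two-finger parallel gripper is mounted at the origin on the work surface. World frame = base frame: x ahead of the robot, y to its left, z up, the work surface at z = 0. Lengths are in m, angles in rad, forces in N, time in s.
With the tool pointing down it reaches from about 0.425 to 0.875 m from the base axis. Payload 9.9 kg.
Tool frame: the origin (TCP) lies on the front face of the gripper's body, between the roots of the fingers; the fingertips stand 73 mm ahead of it and the grasp point (between the pads) lies 54 mm ahead of it; z points along the fingers, y is the line along which they close (so a half turn about z gives the same grasp; the last joint's range is limited). The gripper opens to 85 mm and grips with 20 to 120 N. Pads are 22 mm wide; open, the fingers measure 114 mm over their backs; the gripper's body (76 mm by 85 mm) begins 54 mm behind the grasp point. The pads swing forward as they close: fully open they stand 13 mm farther back than shut.
Start: joints at [-1.344, 0.576, 0.025, 1.437, -0.015, 1.129, -0.057], TCP at [0.206, 0.643, 0.304] pointing down, gripper open.
Joint ranges: [-2.76, 2.76], [-0.34, 2.15], [-1.52, 1.57], [0.19, 2.46], [-1.09, 4.23], [0.17, 1.99], [-2.82, 2.82]. Speed limits (rad/s): [2.22, 2.22, 3.01, 3.01, 3.14, 3.14, 3.14].

INTERFACE

Orientations are given as a rotation vector (axis times angle).
In Python, from rig import ctrl gives the robot as it stands. The module is installed in compiled form; this text tells all that it offers.
- The arm moves only by the tool apply_moves, never from a script. Its arguments are lists of equal length, an entry for each row: "travel": the shift along the tool's x, y, z each as a share of 0.03 m, from -1 to 1, a list of three; "spin": the turn about the tool's z as a share of 0.1 rad, from -1 to 1. A call has 1 to 20 rows; each row shifts and turns the commanded pose from where the row before left it, along the tool's axes as they then stand; what a row does not reach is not made up. A row lasts 1/8 s, in which the tool goes at most 62.5 mm and 10.7 degrees, less where a joint would pass 70% of its speed; a pose out of reach is approached as far as the arm can. A call with a number of a shift or a turn outside -1 to 1 is refused whole. A call with a gripper value outside its range is refused whole. "grip" is the closure, from -1 (fully open) to 1 (shut), set as the call begins (left out, the last holds). The fingers move at their own pace and stop on an object; "squeeze" is the grip in N (left out, the last holds). Time passes only in rows, so rows that do not move let the fingers close. It gives the time, the measured TCP pose, the force, the opening and the grip force at its end, in the units of the state.
- ctrl.sense(): the state, without advancing time (a new reading comes with each control period).
- ctrl.snapshot(name): name is "scene" or "top"; returns the picture (480x640x3 uint8, red, green, blue); there is no depth.
- ctrl.camera_model(name): a dict with "fovy" (degrees; the focal length in pixels is half the picture's height over the tangent of half this angle, whatever the lens; pixels are square), "cx", "cy" (the principal point, pixels), "R" (3x3) and "t" (3): a world point X has camera coordinates R X + t. Camera axes: x right, y down, z forward; pixel columns grow to the right and rows downward; lengths in m; the calibration is good to about 2 mm. A picture is of the moment at which its call begins. camera_model takes no time and is no camera call.
- ctrl.finish_job(): hands the job in; it is judged then, once.
The state is a dict: "t": time; "joint_pos": joint angles; "qvel": joint speeds; "joint_torque": joint torques, N m; "tool_pos": TCP position; "tool_rot": TCP orientation; "wrist_force": force on the tool from outside, world axes, zero at the start; "ft_torque": the same for the moment, N m; "gripper_width": finger opening in m; "grasp_force": force on a finger pad.
Only numpy, scipy, OpenCV 4.12 (cv2) and the standard library are available. Lean on these libraries where they do the work, as an engineer would, in place of code of your own. Each camera call takes 0.05 s, during which the arm holds its last target. There are 200 camera calls.

## Working session

There is one attempt and no reset: what is moved stays moved. The work goes in short steps, Python scripts to look and compute and a tool call to move; the robot and the scene stay as the last step left them, time stands still between calls to the robot, and variables do not carry over. Pictures are saved under pics/ and viewed, at most 10 in all, crops included, and the job is handed in when it is done.

Besides the shell and the picture viewer there is one more tool, called after "Emit:" as name(argument=value, ...) on one line, values as JSON. apply_moves: Moves the arm, as the interface text tells. Its arguments: {"type":"object","properties":{"travel":{"type":"array"},"spin":{"type":"array"},"grip":{"type":"number"},"squeeze":{"type":"number"}},"required":["travel","spin"]}

```bash
mkdir -p pics
python3 - <<'E'
from rig import ctrl
import cv2,numpy as np
for n in("scene","top"):
    cv2.imwrite(f"pics/{n}0.png",ctrl.snapshot(n)[:,:,::-1]); print(n,ctrl.camera_model(n))
print(ctrl.sense())
E
```

```text
scene {'fovy': 47.467446629575775, 'cx': 320.5029315678529, 'cy': 249.0158474266355, 'R': array([[-0.8831996 ,  0.4689087 ,  0.00911642],
       [ 0.34167726,  0.65662873, -0.67238037],
       [-0.32127111, -0.59073119, -0.74014967]]), 't': array([ 0.53430995, -0.15806834,  1.46081313])}
top {'fovy': 49.405690196693335, 'cx': 313.81349719468517, 'cy': 241.49752381926805, 'R': array([[ 0.01611984, -0.99976326,  0.01461391],
       [-0.99077831, -0.01793809, -0.1343003 ],
       [ 0.13453066, -0.01231424, -0.99083291]]), 't': array([-0.03956891,  0.62618568,  1.17049922])}
{'t': 0.1, 'joint_pos': array([-1.34380649,  0.57642333,  0.0248226 ,  1.4377704 , -0.01500184,
        1.12897519, -0.05651568]), 'qvel': array([-0.0011877 , -0.00214635, -0.00016946, -0.00120559,  0.00122652,
       -0.00067311,  0.00029299]), 'joint_torque': array([ 7.00211705e-03, -7.67314410e+01,  2.25846693e+00, -2.86605048e+01,
        1.59649900e-02,  8.68954870e-03, -1.28185744e-05]), 'tool_pos': array([0.20631299, 0.64241639, 0.30316377]), 'tool_rot': array([-4.86141820e-01, -3.10358684e+00,  2.17206700e-03]), 'wrist_force': array([-0.58105574,  0.36702947,  0.2016521 ]), 'ft_torque': array([ 0.04161667,  0.00834173, -0.00499362]), 'grasp_force': 0.0, 'gripper_width': 0.08543704589136482}
```

View pics/scene0.png

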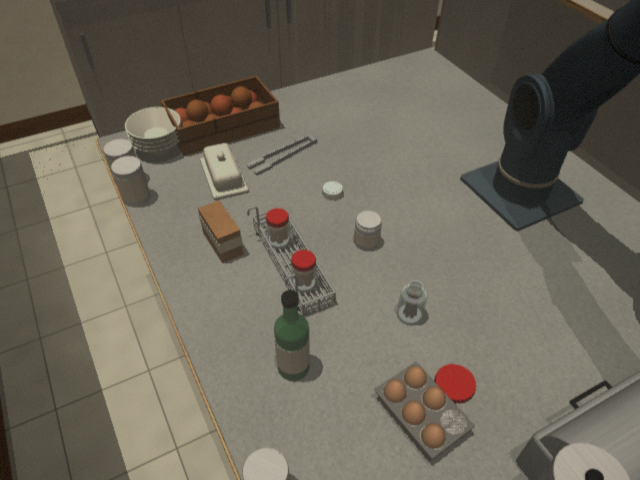

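View pics/top0.png

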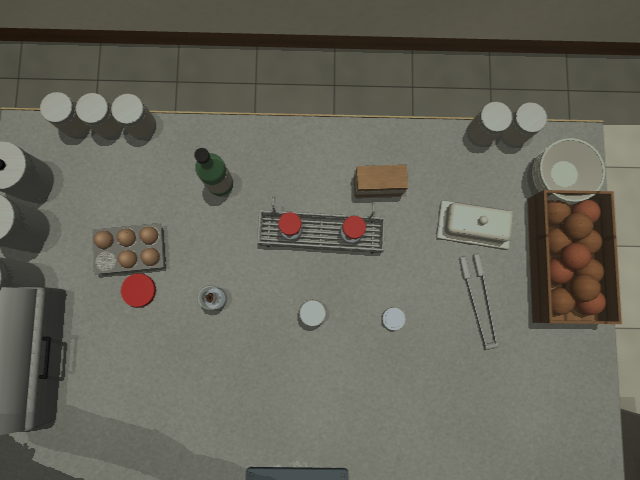

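```bash
cat > h.py <<'E'
from rig import ctrl
import cv2,numpy as np
def f(m): return 240/np.tan(np.radians(m['fovy'])/2)
def proj(n,X):
    m=ctrl.camera_model(n);c=np.atleast_2d(X)@m['R'].T+m['t'];return c[:,:2]/c[:,2:]*f(m)+[m['cx'],m['cy']]
def ray(n,uv,z):
    m=ctrl.camera_model(n);d=m['R'].T@np.array([(uv[0]-m['cx'])/f(m),(uv[1]-m['cy'])/f(m),1]);o=-m['R'].T@m['t']
    return (o+d*(z-o[2])/d[2])[:2]
def circ(x,y,z,r): a=np.linspace(0,2*np.pi,40);return np.c_[x+r*np.cos(a),y+r*np.sin(a),0*a+z]
def crop(img,n,c,polys,w=30,h=24,s=6):
    x0,y0=int(c[0])-w,int(c[1])-h
    o=cv2.resize(img[y0:y0+2*h,x0:x0+2*w],None,fx=s,fy=s,interpolation=cv2.INTER_CUBIC)
    for P,col in polys:
        q=((proj(n,P)-[x0,y0]+.5)*s).round().astype(int);cv2.polylines(o,[q],False,col,1)
    cv2.putText(o,f"{x0},{y0}",(3,12),0,.4,(0,255,255),1)
    return o
E
python3 - <<'E'
from h import *
for nm,z,t,s in [("jar mouth/base",.1,(212,296),None),("jarbase",0,None,(411,313)),("cap",.022,(394,319),(333,187)),("tin",.078,(312,313),(368,218)),("redA",.098,(354,227),(277,216)),("redB",.098,(290,223),(304,260))]:
    print(nm,*( [ray("top",t,z)] if t else []),*([ray("scene",s,z)] if s else []))
t=cv2.imread("pics/top0.png");s=cv2.imread("pics/scene0.png")
for n,I in(("top",t),("scene",s)):
    hsv=cv2.cvtColor(I,cv2.COLOR_BGR2HSV)
    m=(((hsv[...,0]<8)|(hsv[...,0]>172))&(hsv[...,1]>180)&(hsv[...,2]>90)).astype(np.uint8)
    for st in cv2.connectedComponentsWithStats(m)[2:]:
        print(n,st.tolist()) if len(st)<20 else None
for uv in[(260,212),(258,248),(381,253),(383,220)]: print("rackc",ray("top",uv,.0455))
c=lambda I,n,p,w,h,sc:crop(I,n,p,[],w,h,sc)
up=np.hstack([c(t,"top",(212,298),20,20,7),c(t,"top",(394,319),20,20,7)])
lo=c(t,"top",(321,226),70,30,4); lo=cv2.resize(lo,(560,240))
cv2.imwrite("pics/m1.png",np.vstack([up,lo]))
E
```

```text
jar mouth/base [0.49524749 0.19154545]
jarbase [0.48774421 0.19876952]
cap [ 0.45125254 -0.21831662] [ 0.45184999 -0.21907479]
tin [ 0.46206636 -0.02696981] [ 0.46400282 -0.0309407 ]
redA [ 0.65346239 -0.11719241] [ 0.65702875 -0.11552831]
redB [0.65984367 0.02553677] [0.66246449 0.03181017]
top [[0, 0, 640, 480, 306715], [122, 274, 33, 33, 471], [141, 275, 1, 2, 2], [144, 287, 1, 1, 1], [149, 288, 1, 1, 1], [145, 291, 2, 1, 2], [145, 293, 3, 1, 3], [140, 297, 1, 1, 1], [147, 297, 1, 1, 1], [139, 299, 1, 1, 1], [140, 301, 1, 1, 1], [142, 301, 1, 1, 1]]
top [[319.7942291704025, 239.41978709877247], [133.12314225053078, 290.18683651804673], [141.0, 275.5], [144.0, 287.0], [149.0, 288.0], [145.5, 291.0], [146.0, 293.0], [140.0, 297.0], [147.0, 297.0], [139.0, 299.0], [140.0, 301.0], [142.0, 301.0]]
scene [[0, 0, 640, 480, 305682], [267, 209, 21, 15, 225], [292, 251, 23, 17, 283], [436, 365, 39, 35, 1010]]
scene [[319.0967803141827, 239.029448904417], [276.5511111111111, 215.88444444444445], [303.226148409894, 258.74911660777383], [455.6643564356436, 381.7821782178218]]
rackc [0.69355082 0.09787908]
rackc [0.60886473 0.09996015]
rackc [ 0.6022974  -0.18489373]
rackc [ 0.6799856  -0.18966982]
```

View pics/m1.png

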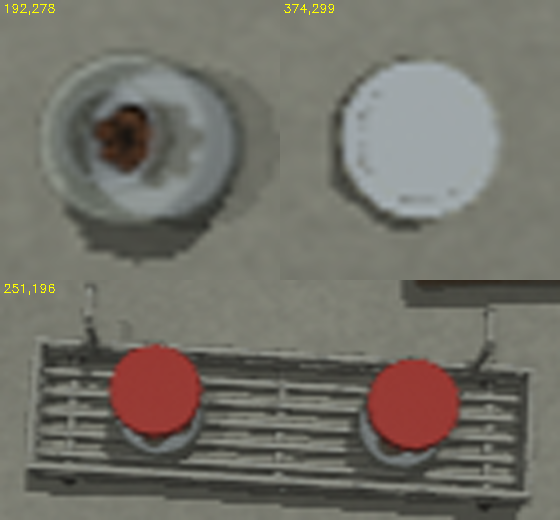

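Run:
```python
from h import *
cs=np.array([ray("top",uv,.0455) for uv in[(260.5,211.75),(258,243.5),(383,249.75),(383.5,219)]]);print(cs, cs.mean(0))
print("cap",ray("top",(394,318.7),.022)); print("jar m",ray("top",(213.1,297.5),.1))
A=ray("top",(354.25,227),.098);B=ray("top",(290,223.25),.098);print("A,B",A,B,np.hypot(*(A-B)),(A+B)/2, np.arctan2(*(B-A)))
I={n:cv2.imread(f"pics/{n}0.png") for n in("top","scene")}
j=(.490,.192);cp=(.4515,-.2185);G=(0,255,0);R=(0,0,255)
jp=[(circ(*j,0,.028),G),(circ(*j,.072,.028),G),(circ(*j,.1,.0155),R)]
cpp=[(circ(*cp,0,.0265),G),(circ(*cp,.022,.0265),R)]
rp=[]
for q in(A,B):rp+=[(circ(*q,.098,.0255),G),(circ(*q,.014,.028),R)]
M=(A+B)/2; y=(B-A)/np.hypot(*(B-A)); x=np.array([y[1],-y[0]]);
P=lambda c,a,b:np.r_[c+x*a+y*b,.0455]
rc=np.array([.6468,-.044])
rp.append((np.array([P(rc,a,b) for a,b in[(.0395,.145),(-.0395,.145),(-.0395,-.145),(.0395,-.145),(.0395,.145)]]),(255,0,0)))
row=[]
for n in I:
    row.append(np.hstack([crop(I[n],n,proj(n,[*j,.05])[0],jp,22,22,6),crop(I[n],n,proj(n,[*cp,.01])[0],cpp,22,22,6)]))
up=np.hstack(row)[:,:]; 
lo=np.hstack([crop(I["top"],"top",(321,230),rp,70,50,3)[:, :],crop(I["scene"],"scene",(292,255),rp,60,50,3)])
lo=np.pad(lo,((0,0),(0,1056-lo.shape[1]),(0,0)))
o=np.vstack([up,lo]);cv2.imwrite("pics/m2.png",cv2.resize(o,(800,int(o.shape[0]*800/1056)),interpolation=cv2.INTER_AREA))
```

```text
[[ 0.694166    0.09673182]
 [ 0.61935309  0.10027982]
 [ 0.60996385 -0.18954914]
 [ 0.68238018 -0.19084491]] [ 0.65146578 -0.0458456 ]
cap [ 0.45194219 -0.21831977]
jar m [0.49204101 0.18902145]
A,B [ 0.65347272 -0.11775018] [0.65927931 0.02552421] 0.14339200498819146 [ 0.65637601 -0.04611299] 0.04050557341538522
```

View pics/m2.png

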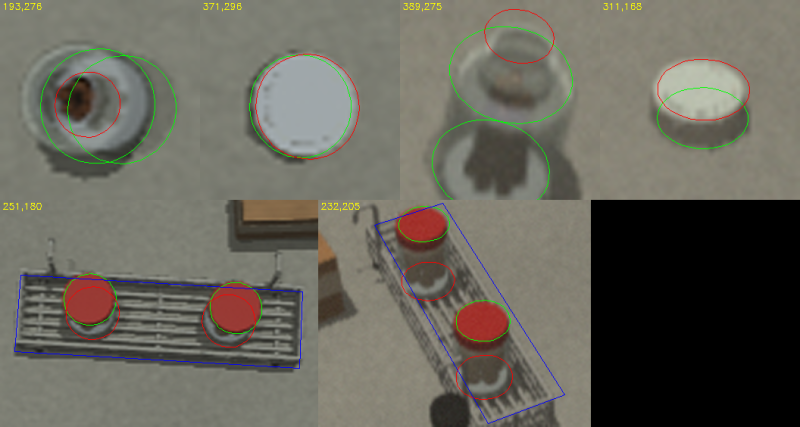

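Run:
```python
from h import *
I={n:cv2.imread(f"pics/{n}0.png") for n in("top","scene")}
G=(0,255,0);R=(0,0,255)
j=(.488,.201);th=.038;rc=np.array([.6515,-.0455])
jp=[(circ(*j,0,.028),G),(circ(*j,.072,.028),G),(circ(*j,.1,.0155),R)]
y=np.array([np.sin(th),np.cos(th)]);x=np.array([y[1],-y[0]])
P=lambda a,b,z:np.r_[rc+x*a+y*b,z]
rp=[(np.array([P(a,b,z) for a,b in[(.0395,.145),(-.0395,.145),(-.0395,-.145),(.0395,-.145),(.0395,.145)]]),c) for z,c in((.0455,(255,0,0)),)]
rp+=[(np.array([P(.0395,s*.112,.0455),P(.0395,s*.112,.105)]),G) for s in(-1,1)]
up=np.hstack([crop(I[n],n,proj(n,[*j,.05])[0],jp,24,24,6) for n in I]+[crop(I["top"],"top",(321,232),[],40,40,3)[:,:200]*0])
up=np.hstack([crop(I[n],n,proj(n,[*j,.05])[0],jp,24,24,6) for n in I])
lo=np.hstack([crop(I["top"],"top",(321,232),rp,66,38,3),crop(I["scene"],"scene",(292,256),rp,66,60,3)[:0] if 0 else cv2.resize(crop(I["scene"],"scene",(292,258),rp,50,62,5),(400,496))[:496] ]) if 0 else None
a=cv2.resize(crop(I["scene"],"scene",(292,256),[(p,c) for p,c in rp],50,60,5),(450,540))
b=crop(I["top"],"top",(321,230),rp,66,30,1*4)
b=cv2.resize(b,(350,160)); u=cv2.resize(up,(350,175))
left=np.vstack([b,u]);left=np.pad(left,((0,540-left.shape[0]),(0,0),(0,0)))
cv2.imwrite("pics/m3.png",np.hstack([left,a]))
```

```text
Traceback (most recent call last):
ValueError: all the input array dimensions except for the concatenation axis must match exactly, but along dimension 0, the array at index 0 has size 288 and the array at index 2 has size 240
```

Emit:
apply_moves(travel=[[-0.96, -0.8, 0], [-0.96, -0.8, 0], [-0.96, -0.8, 0], [-0.96, -0.8, 0], [-0.96, -0.8, 0], [-0.96, -0.8, 0], [-0.96, -0.8, 0], [-0.96, -0.8, 0], [-0.96, -0.8, 0.5], [-0.96, -0.8, 0.5], [-0.96, -0.8, 0.5], [-0.96, -0.8, 0.5], [-0.96, -0.8, 0.5], [-0.96, -0.8, 0.5], [0, 0, 0], [0, 0, 0], [0, 0, 0]], spin=[0, 0, 0, 0, 0, 0, 0, 0, 0, 0, 0, 0, 0, 0, -0.9, -0.9, -0.9], grip=-1, squeeze=20)

```text
t: 2.22
tool_pos: [0.4874, 0.1992, 0.2136]
tool_rot: [-0.06, -3.14, 0.001]
wrist_force: [-0.9, 0.4, 0.3]
gripper_width: 0.0851
grasp_force: 0.0
```

Run:
```python
from h import *
I={n:cv2.imread(f"pics/{n}0.png") for n in("top","scene")}
G=(0,255,0);R=(0,0,255)
j=(.488,.201);th=.038;rc=np.array([.6515,-.0455])
jp=[(circ(*j,0,.028),G),(circ(*j,.072,.028),G),(circ(*j,.1,.0155),R)]
y=np.array([np.sin(th),np.cos(th)]);x=np.array([y[1],-y[0]])
P=lambda a,b,z:np.r_[rc+x*a+y*b,z]
rp=[(np.array([P(a,b,.0455) for a,b in[(.0395,.145),(-.0395,.145),(-.0395,-.145),(.0395,-.145),(.0395,.145)]]),(255,0,0))]
rp+=[(np.array([P(.0395,s*.112,.0455),P(.0395,s*.112,.105)]),G) for s in(-1,1)]
a=crop(I["scene"],"scene",(292,256),rp,45,60,5)[:540]
b=cv2.resize(crop(I["top"],"top",(321,230),rp,66,30,4),(350,160))
u=cv2.resize(np.hstack([crop(I[n],n,proj(n,[*j,.05])[0],jp,24,24,6) for n in I]),(350,175))
left=np.vstack([b,u]);left=np.pad(left,((0,a.shape[0]-335),(0,0),(0,0)))
cv2.imwrite("pics/m3.png",np.hstack([left,a]))
print(ctrl.sense()['joint_pos'])
```

```text
[-0.47286642  0.46263697 -0.00606029  1.9431372   0.00401211  0.73660909
  1.05135983]
```

View pics/m3.png

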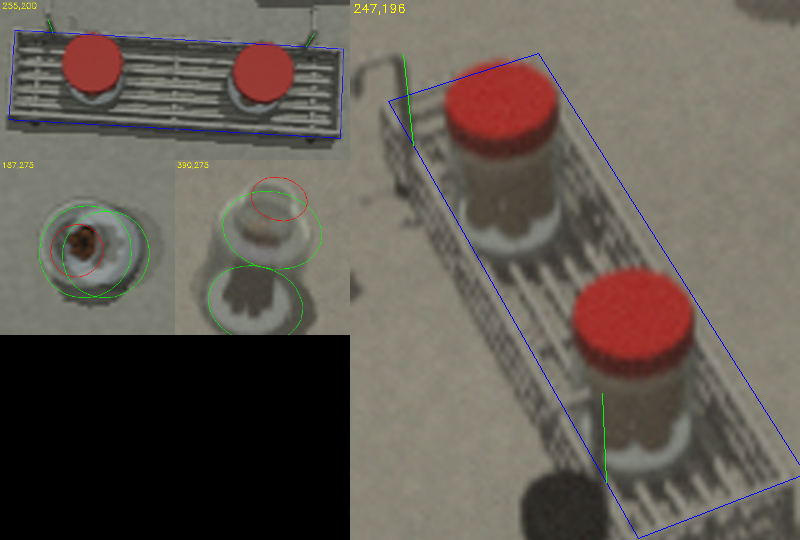

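Emit:
apply_moves(travel=[[-0.07, 0, 0.88], [0, 0, 0.88], [0, 0, 0.88], [0, 0, 0.86], [0, 0, 0]], spin=[0, 0, 0, 0, 0])

```text
t: 2.85
tool_pos: [0.4886, 0.1989, 0.1073]
tool_rot: [-0.064, -3.137, 0.003]
wrist_force: [-0.1, 1.0, 1.0]
gripper_width: 0.0853
grasp_force: 0.0
```

Emit:
apply_moves(travel=[[0, 0, 0], [0, 0, 0], [0, 0, 0], [0, 0, 0], [0, 0, 0], [0, 0, 0]], spin=[0, 0, 0, 0, 0, 0], grip=1, squeeze=20)

```text
t: 3.6
tool_pos: [0.4902, 0.1998, 0.1101]
tool_rot: [0.064, 3.139, 0.002]
wrist_force: [-0.4, 1.2, 7.3]
gripper_width: 0.0555
grasp_force: 21.2
```

Emit:
apply_moves(travel=[[0, 0, 0], [0, 0, 0], [0, 0, 0], [0, 0, 0], [0, 0, 0], [0, 0, 0], [0, 0, 0], [0, 0, 0], [0, 0, 0], [0, 0, 0], [0, 0, 0], [0, 0, 0], [0, 0, 0], [0, 0, 0], [0, 0, 0], [0, 0, 0], [0, 0, 0], [0, 0, 0], [0, 0, 0], [0, 0, 0]], spin=[0, 0, 0, 0.98, 0.98, 0.98, 0.98, 0.98, 0.98, 0.98, 0.98, 0.98, 0.98, 0.98, 0.98, 0.98, 0.98, 0.98, 0.98, 0], grip=-1)

```text
t: 6.1
tool_pos: [0.4895, 0.1995, 0.1087]
tool_rot: [2.262, 2.18, -0.001]
wrist_force: [0.8, -0.1, -0.3]
gripper_width: 0.0853
grasp_force: 0.0
```

Emit:
apply_moves(travel=[[0, 0, 0], [0, 0, 0], [0, 0, 0], [0, 0, 0], [0, 0, 0], [0, 0, 0]], spin=[0, 0, 0, 0, 0, 0], grip=1, squeeze=40)

```text
t: 6.85
tool_pos: [0.4902, 0.1994, 0.1093]
tool_rot: [2.262, 2.179, 0.002]
wrist_force: [0.3, -0.0, 6.5]
gripper_width: 0.0554
grasp_force: 41.9
```

Run:
```python
from h import *
from scipy.spatial.transform import Rotation as Ro
s=ctrl.sense();R=Ro.from_rotvec(s['tool_rot']).as_matrix()
print(s['t'],s['tool_pos'],R.round(4),s['joint_pos'].round(3),s['wrist_force'])
d=np.r_[.654,-.046,0]-np.r_[s['tool_pos'][:2],0];print((R.T@d))
```

```text
6.85 [0.49020152 0.19937525 0.10933386] [[ 3.750e-02  9.993e-01  1.300e-03]
 [ 9.993e-01 -3.750e-02  4.000e-04]
 [ 5.000e-04  1.200e-03 -1.000e+00]] [-0.747  0.672  0.421  2.039 -0.523  0.534  0.013] [ 2.79211923e-01 -5.50098573e-03  6.48935628e+00]
[-2.39058153e-01  1.72887666e-01  9.77509292e-05]
```

Emit:
apply_moves(travel=[[0, 0, -0.6], [0, 0, -1], [0, 0, -1], [-0.4, 0.3, -1], [-0.8, 0.6, -1], [-0.8, 0.6, -0.4], [-0.8, 0.6, 0], [-0.8, 0.6, 0], [-0.8, 0.6, 0], [-0.8, 0.6, 0], [-0.8, 0.6, 0], [-0.8, 0.6, 0], [-0.8, 0.56, 0], [-0.8, 0.3, 0], [-0.37, 0, 0], [0, 0, 0], [0, 0, 0]], spin=[0, 0, 0, 0, 0, 0, 0, 0, 0, 0, 0, 0, 0, 0, 0, 0, 0])

```text
t: 8.98
tool_pos: [0.6581, -0.0688, 0.2587]
tool_rot: [-2.261, -2.18, -0.001]
wrist_force: [0.6, 1.1, -3.0]
gripper_width: 0.0551
grasp_force: 43.1
```

Run:
```python
from h import *
s=ctrl.sense();print(s['tool_pos'],s['tool_rot'],s['wrist_force'],s['gripper_width'])
cv2.imwrite("pics/s1.png",ctrl.snapshot("scene")[150:350,200:440,::-1].repeat(2,0).repeat(2,1))
```

```text
[ 0.65805335 -0.06884406  0.25872369] [-2.26094087e+00 -2.17951890e+00 -6.19097206e-04] [ 0.63580251  1.05666625 -2.96588289] 0.055122044945134396
```

View pics/s1.png

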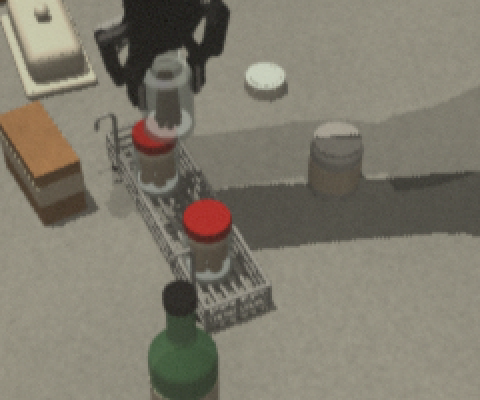

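Emit:
apply_moves(travel=[[0.75, -0.16, 0], [0, 0, 0], [0, 0, 0.7], [0, 0, 0.7], [0, 0, 0]], spin=[0, 0, 0, 0, 0])

```text
t: 9.65
tool_pos: [0.6536, -0.0473, 0.2156]
tool_rot: [-2.261, -2.178, 0.003]
wrist_force: [0.7, 0.4, -1.6]
gripper_width: 0.055
grasp_force: 43.2
```

Run:
```python
from h import *
s=ctrl.sense();print(s['tool_pos'])
a=[ctrl.snapshot(n)[:,:,::-1] for n in("top","scene")]
p=s['tool_pos'];j=p[:2];zb=p[2]-.1093;G=(0,255,0)
th=.038;y=np.array([np.sin(th),np.cos(th)]);x=np.array([y[1],-y[0]]);rc=np.array([.6535,-.0455])
rp=[(np.array([np.r_[rc+x*u+y*v,.0455] for u,v in[(.0395,.145),(-.0395,.145),(-.0395,-.145),(.0395,-.145),(.0395,.145)]]),(255,0,0))]
jp=rp+[(circ(*j,zb,.028),G),(circ(*j,.014,.028),(0,255,255))]
cv2.imwrite("pics/s2.png",np.hstack([crop(a[0],"top",(321,232),jp,45,60,4),crop(a[1],"scene",(285,245),jp,50,60,4)]))
```

```text
[ 0.65360241 -0.04725398  0.21559352]
```

View pics/s2.png

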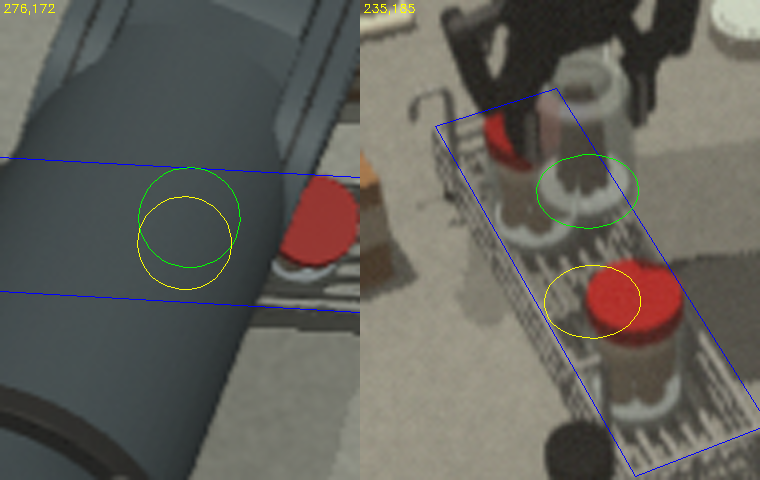

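Emit:
apply_moves(travel=[[0, 0, 0.9], [0, 0, 0.9], [0, 0, 0.8], [0, 0, 0.2], [0, 0, 0]], spin=[0, 0, 0, 0, 0])

```text
t: 10.38
tool_pos: [0.6549, -0.0479, 0.1338]
tool_rot: [2.263, 2.178, 0.001]
wrist_force: [-0.2, 0.6, -2.1]
gripper_width: 0.0548
grasp_force: 43.2
```

Emit:
apply_moves(travel=[[0, 0, 0.07], [0, 0, 0.07], [0, 0, 0.0]], spin=[0, 0, 0])

```text
t: 10.75
tool_pos: [0.6544, -0.0476, 0.1289]
tool_rot: [2.263, 2.179, 0.0]
wrist_force: [0.5, -0.6, -2.0]
gripper_width: 0.0549
grasp_force: 43.2
```

Emit:
apply_moves(travel=[[0, 0, 0.1], [0, 0, 0.08], [0, 0, 0]], spin=[0, 0, 0])

```text
t: 11.12
tool_pos: [0.6544, -0.0477, 0.1234]
tool_rot: [-2.263, -2.179, -0.0]
wrist_force: [-1.6, 0.4, 0.8]
gripper_width: 0.0548
grasp_force: 43.4
```

Emit:
apply_moves(travel=[[0, 0, 0], [0, 0, 0], [0, 0, 0], [0, 0, 0], [0, 0, -0.4], [0, 0, -1], [0, 0, -1], [0, 0, -1], [0, 0, -1], [0, 0, 0]], spin=[0, 0, 0, 0, 0, 0, 0, 0, 0, 0], grip=-1, squeeze=20)

```text
t: 12.38
tool_pos: [0.6554, -0.0482, 0.2587]
tool_rot: [2.261, 2.176, 0.005]
wrist_force: [0.8, -0.2, -1.1]
gripper_width: 0.0853
grasp_force: 0.0
```

Run:
```python
from h import *
from scipy.spatial.transform import Rotation as Ro
s=ctrl.sense();R=Ro.from_rotvec(s['tool_rot']).as_matrix()
print(s['tool_pos'],R[:,:2].round(4).T)
d=np.r_[.4515,-.2185,0]-np.r_[s['tool_pos'][:2],0];print((R.T@d)/.03)
```

```text
[ 0.65535976 -0.0482382   0.25872335] [[ 3.830e-02  9.993e-01 -1.000e-04]
 [ 9.993e-01 -3.830e-02  5.100e-03]]
[-5.93123903 -6.5731172  -0.0326744 ]
```

Emit:
apply_moves(travel=[[-0.74, -0.82, 0], [-0.74, -0.82, 0], [-0.74, -0.82, 0], [-0.74, -0.82, 0], [-0.74, -0.82, 0.8], [-0.74, -0.82, 0.8], [-0.74, -0.82, 0.8], [-0.75, -0.83, 0.8], [0, 0, 0.8], [0, 0, 0]], spin=[0, 0, 0, 0, 0, 0, 0, 0, 0, 0])

```text
t: 13.62
tool_pos: [0.4496, -0.2178, 0.1342]
tool_rot: [-2.262, -2.176, 0.002]
wrist_force: [0.4, 0.5, 0.6]
gripper_width: 0.0852
grasp_force: 0.0
```

Emit:
apply_moves(travel=[[0, 0, 0], [0, 0, 0], [0, 0, 0], [0, 0, 0], [0, 0, 0], [0, 0, 0], [0, 0, 0], [0, 0, 0], [0, 0, 0], [0, 0, 0], [0, 0, 0], [0, 0, 0], [0, 0, 0], [0, 0, 0], [0, 0, 0], [0, 0, 0], [0, 0, 0]], spin=[-0.98, -0.98, -0.98, -0.98, -0.98, -0.98, -0.98, -0.98, -0.98, -0.98, -0.98, -0.98, -0.98, -0.98, -0.98, -0.98, 0])

```text
t: 15.75
tool_pos: [0.4511, -0.218, 0.1361]
tool_rot: [0.064, 3.14, -0.001]
wrist_force: [0.2, -0.1, 0.7]
gripper_width: 0.0855
grasp_force: 0.0
```

Run:
```python
from h import *
from scipy.spatial.transform import Rotation as Ro
s=ctrl.sense();R=Ro.from_rotvec(s['tool_rot']).as_matrix()
print(s['tool_pos'],R[:,:2].round(4).T,s['joint_pos'].round(2))
d=np.r_[.4515,-.2185,.074]-s['tool_pos'];print((R.T@d)/.03)
a=[ctrl.snapshot(n)[:,:,::-1] for n in("top","scene")]
j=np.array([.6548,-.0479]);G=(0,255,0);cp=(.4515,-.2185)
A=np.array([.6535,-.1178]);B=np.array([.6593,.0255])
jp=[(circ(*j,.014,.028),G),(circ(*j,.114,.0155),(255,255,0)),(circ(*j,.086,.028),G)]+[(circ(*q,.098,.0255),(0,255,255)) for q in(A,B)]
cc=[(circ(*cp,.022,.0265),G)]
cv2.imwrite("pics/s3.png",np.hstack([crop(a[0],"top",(321,226),jp,48,40,5),np.vstack([crop(a[1],"scene",(290,235),jp,30,30,5),np.zeros((100,300,3),np.uint8)])]))
```

```text
[ 0.45110841 -0.21801529  0.13610863] [[-9.992e-01  4.080e-02 -7.000e-04]
 [ 4.080e-02  9.992e-01 -9.000e-04]] [ 0.37  0.55 -0.02  2.08  0.03  0.51  1.86]
[-0.01219601 -0.01374317  2.07031036]
```

View pics/s3.png

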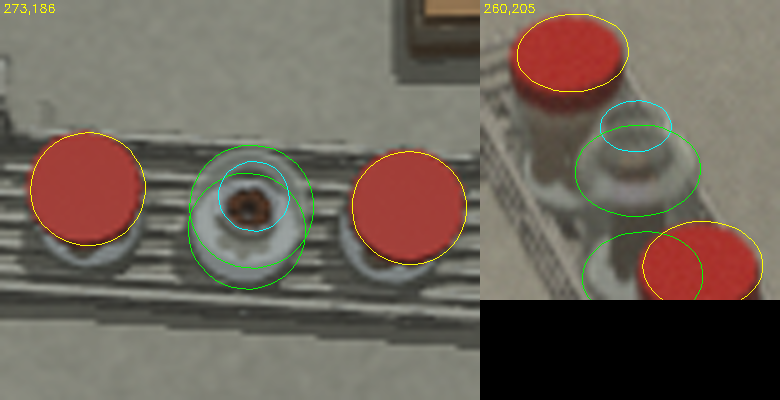

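Emit:
apply_moves(travel=[[0, 0, 0.9], [0, 0, 0.9], [0, 0, 0.25], [0, 0, 0]], spin=[0, 0, 0, 0])

```text
t: 16.35
tool_pos: [0.4507, -0.2179, 0.0738]
tool_rot: [-0.065, -3.14, 0.0]
wrist_force: [-0.4, -0.6, 0.5]
gripper_width: 0.0852
grasp_force: 0.0
```

Emit:
apply_moves(travel=[[0, 0, 0], [0, 0, 0], [0, 0, 0], [0, 0, 0], [0, 0, 0], [0, 0, 0]], spin=[0, 0, 0, 0, 0, 0], grip=1, squeeze=20)

```text
t: 17.1
tool_pos: [0.4511, -0.2182, 0.0748]
tool_rot: [0.064, 3.139, -0.001]
wrist_force: [-1.6, -0.4, 6.4]
gripper_width: 0.0515
grasp_force: 19.6
```

Emit:
apply_moves(travel=[[0, 0, 0], [0, 0, 0], [0, 0, 0], [0, 0, 0], [0, 0, 0], [0, 0, 0], [0, 0, 0], [0, 0, 0], [0, 0, 0], [0, 0, 0], [0, 0, 0], [0, 0, 0], [0, 0, 0], [0, 0, 0], [0, 0, 0], [0, 0, 0], [0, 0, 0], [0, 0, 0], [0, 0, 0], [0, 0, 0]], spin=[0, 0, 0, 0.98, 0.98, 0.98, 0.98, 0.98, 0.98, 0.98, 0.98, 0.98, 0.98, 0.98, 0.98, 0.98, 0.98, 0.98, 0.98, 0], grip=-1)

```text
t: 19.6
tool_pos: [0.4507, -0.2178, 0.0737]
tool_rot: [-2.262, -2.18, 0.0]
wrist_force: [-0.1, 0.6, 0.4]
gripper_width: 0.0855
grasp_force: 0.0
```

Emit:
apply_moves(travel=[[0, 0, 0], [0, 0, 0], [0, 0, 0], [0, 0, 0], [0, 0, 0], [0, 0, 0]], spin=[0, 0, 0, 0, 0, 0], grip=1, squeeze=70)

```text
t: 20.35
tool_pos: [0.4507, -0.218, 0.0745]
tool_rot: [2.262, 2.179, 0.001]
wrist_force: [-2.0, 1.5, 11.5]
gripper_width: 0.051
grasp_force: 70.7
```

Run:
```python
from h import *
from scipy.spatial.transform import Rotation as Ro
s=ctrl.sense();R=Ro.from_rotvec(s['tool_rot']).as_matrix()
print(s['tool_pos'],s['wrist_force'],s['joint_pos'].round(2))
d=np.r_[.6544,-.0477,0]-np.r_[s['tool_pos'][:2],0];print((R.T@d)/.03)
```

```text
[ 0.45066922 -0.21799145  0.07447838] [-2.04797073  1.48166929 11.54249928] [ 0.13  0.7   0.35  2.13 -0.59  0.4   0.92]
[5.92551616 6.5747662  0.00682084]
```

Emit:
apply_moves(travel=[[0, 0, -0.5], [0, 0, -1], [0, 0, -1], [0, 0, -1], [0.4, 0.4, -1], [0.8, 0.9, -0.7], [0.8, 0.9, 0], [0.8, 0.9, 0], [0.8, 0.9, 0], [0.8, 0.9, 0], [0.8, 0.9, 0], [0.5, 0.5, 0], [0.22, 0.27, 0], [0, 0, 0], [0, 0, 0]], spin=[0, 0, 0, 0, 0, 0, 0, 0, 0, 0, 0, 0, 0, 0, 0])

```text
t: 22.22
tool_pos: [0.6536, -0.0491, 0.2301]
tool_rot: [2.265, 2.177, -0.001]
wrist_force: [-0.4, 0.4, 0.6]
gripper_width: 0.0508
grasp_force: 72.8
```

```bash
cat > e.py <<'E'
from h import *
from scipy.spatial.transform import Rotation as Ro
s=ctrl.sense();R=Ro.from_rotvec(s['tool_rot']).as_matrix()
print(s['tool_pos'],s['wrist_force'],R[2].round(4),R[0].round(4))
d=np.r_[.6544,-.0477,0]-np.r_[s['tool_pos'][:2],0];print((R.T@d)/.03)
E
python3 e.py
```

```text
[ 0.65359406 -0.04912869  0.23013206] [-0.36207905  0.38138987  0.6324566 ] [-5.e-04 -3.e-04 -1.e+00] [ 3.940e-02  9.992e-01 -4.000e-04]
[ 4.86436346e-02  2.49690734e-02 -3.37558241e-05]
```

Emit:
apply_moves(travel=[[0.05, 0.025, 0.4], [0, 0, 0.6], [0, 0, 0.2], [0, 0, 0], [0, 0, 0]], spin=[0, 0, 0, 0, 0])

```text
t: 22.85
tool_pos: [0.6554, -0.0467, 0.194]
tool_rot: [2.263, 2.178, 0.0]
wrist_force: [0.0, -0.6, -0.5]
gripper_width: 0.0508
grasp_force: 72.8
```

```bash
cat >> e.py <<'E'
import sys
if len(sys.argv)>1:
    P=[]
    for i in range(4):
        ctrl.snapshot("top") if i else None; P.append(ctrl.sense()['tool_pos'])
    print(np.mean(P,0))
    a=ctrl.snapshot("scene")[:,:,::-1];j=np.array([.6544,-.0477]);G=(0,255,0)
    zc=s['tool_pos'][2]-.0745
    jp=[(circ(*j,.014,.028),G),(circ(*j,.086,.028),G),(circ(*s['tool_pos'][:2],zc,.0265),(255,255,0))]
    cv2.imwrite(sys.argv[1],crop(a,"scene",(287,235),jp,35,30,9))
E
python3 e.py pics/s4.png
```

```text
[ 0.65535971 -0.04669724  0.19404329] [ 0.01999691 -0.58339994 -0.53625574] [-2.e-04  4.e-04 -1.e+00] [3.810e-02 9.993e-01 4.000e-04]
[-3.46202856e-02 -3.06931774e-02 -4.46359412e-06]
[ 0.65538707 -0.04663999  0.19419583]
```

View pics/s4.png

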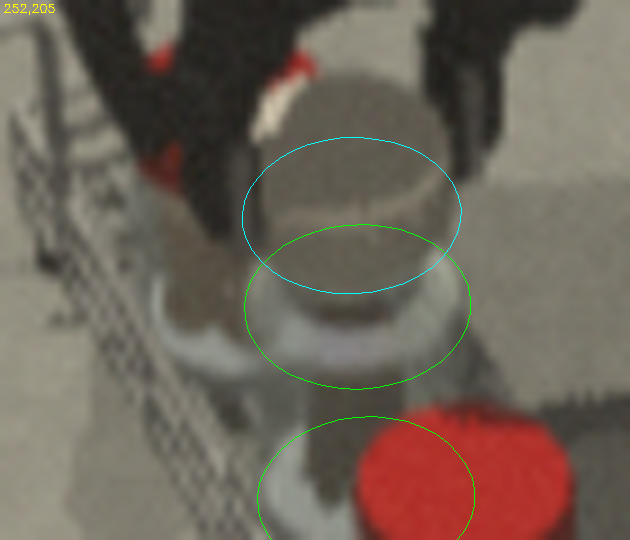

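Emit:
apply_moves(travel=[[-0.03, -0.025, 0.1], [0, 0, 0.1], [0, 0, 0], [0, 0, 0], [0, 0, 0]], spin=[0, 0, 0, 0, 0])

```text
t: 23.68
tool_pos: [0.6544, -0.0474, 0.1879]
tool_rot: [2.263, 2.179, 0.0]
wrist_force: [0.2, 0.4, 0.5]
gripper_width: 0.0509
grasp_force: 72.8
```

```bash
python3 e.py
```

```text
[ 0.65444812 -0.04736898  0.18789455] [0.17211418 0.41864974 0.54734784] [-0.e+00  2.e-04 -1.e+00] [3.800e-02 9.993e-01 2.000e-04]
[-1.10868775e-02 -1.18398305e-03  2.12696904e-07]
```

Emit:
apply_moves(travel=[[-0.01, 0, 0.08], [0, 0, 0.08], [0, 0, 0.08], [0, 0, 0]], spin=[0, 0, 0, 0])

```text
t: 24.18
tool_pos: [0.6543, -0.0474, 0.1803]
tool_rot: [-2.263, -2.179, 0.0]
wrist_force: [0.2, -0.2, -0.3]
gripper_width: 0.0508
grasp_force: 72.9
```

Emit:
apply_moves(travel=[[0, 0, 0.07], [0, 0, 0.03], [0, 0, 0]], spin=[0, 0, 0])

```text
t: 24.55
tool_pos: [0.6545, -0.0476, 0.1779]
tool_rot: [2.263, 2.179, 0.001]
wrist_force: [-0.8, 2.1, 3.2]
gripper_width: 0.0507
grasp_force: 73.4
```

Lugs have met the bead; continue down through the click.

Emit:
apply_moves(travel=[[0, 0, 0.04], [0, 0, 0.04], [0, 0, 0]], spin=[0, 0, 0])

```text
t: 24.92
tool_pos: [0.654, -0.0478, 0.1746]
tool_rot: [-2.263, -2.178, 0.002]
wrist_force: [-0.5, 0.1, -1.7]
gripper_width: 0.051
grasp_force: 73.3
```

Emit:
apply_moves(travel=[[0, 0, 0.04], [0, 0, 0.04], [0, 0, 0]], spin=[0, 0, 0])

```text
t: 25.3
tool_pos: [0.6545, -0.0476, 0.1727]
tool_rot: [2.263, 2.179, 0.0]
wrist_force: [-0.5, 0.1, 0.2]
gripper_width: 0.0509
grasp_force: 73.4
```

Emit:
apply_moves(travel=[[0, 0, 0.04], [0, 0, 0.04], [0, 0, 0]], spin=[0, 0, 0])

```text
t: 25.68
tool_pos: [0.6555, -0.0471, 0.1715]
tool_rot: [2.261, 2.179, 0.004]
wrist_force: [1.5, 3.2, 6.8]
gripper_width: 0.051
grasp_force: 74.3
```

Emit:
apply_moves(travel=[[0, 0, 0.02], [0, 0, 0], [0, 0, 0], [0, 0, 0]], spin=[0, 0, 0, 0])

```text
t: 26.18
tool_pos: [0.6558, -0.0469, 0.1713]
tool_rot: [2.261, 2.179, 0.005]
wrist_force: [1.4, 3.9, 10.1]
gripper_width: 0.051
grasp_force: 74.5
```

Emit:
apply_moves(travel=[[0.02, 0, 0.03], [0, 0, 0], [0, 0, 0], [0, 0, 0]], spin=[0, 0, 0, 0])

```text
t: 26.68
tool_pos: [0.6562, -0.0461, 0.171]
tool_rot: [2.26, 2.179, 0.007]
wrist_force: [0.2, 4.4, 13.0]
gripper_width: 0.0513
grasp_force: 74.9
```

Emit:
apply_moves(travel=[[0, 0, -0.01], [0, 0, 0], [0, 0, 0], [0, 0, 0], [0, 0, 0], [0, 0, 0]], spin=[0, 0, 0, 0, 0, 0])

```text
t: 27.42
tool_pos: [0.6561, -0.0461, 0.171]
tool_rot: [2.261, 2.178, 0.006]
wrist_force: [1.2, 3.6, 11.9]
gripper_width: 0.0509
grasp_force: 74.7
```

```bash
python3 e.py pics/s5.png
```

```text
[ 0.65608517 -0.04614427  0.17102079] [ 1.16745921  3.64842758 11.91094091] [ 0.0014  0.0044 -1.    ] [0.037  0.9993 0.0045]
[-0.05390136 -0.05421323 -0.00031595]
[ 0.65609108 -0.04615719  0.17102388]
```

View pics/s5.png

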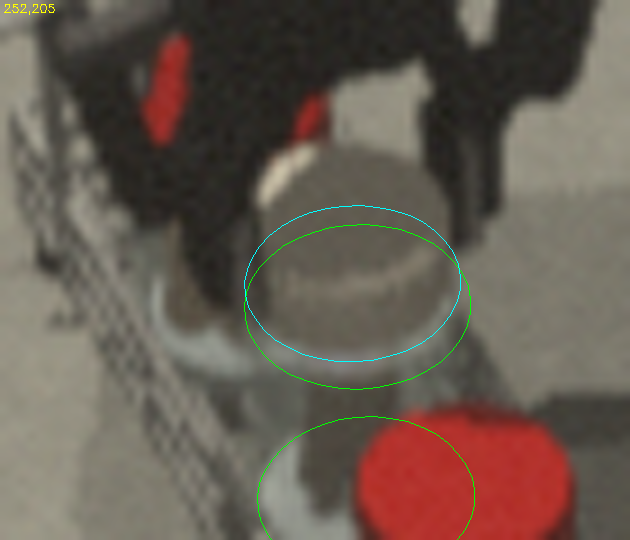

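Emit:
apply_moves(travel=[[0.02, 0.0, 0.03], [0, 0, 0.03], [0, 0, 0], [0, 0, 0], [0, 0, 0]], spin=[0, 0, 0, 0, 0])

```text
t: 28.25
tool_pos: [0.6566, -0.0452, 0.1706]
tool_rot: [2.26, 2.178, 0.009]
wrist_force: [-1.3, 6.6, 23.8]
gripper_width: 0.0512
grasp_force: 75.9
```

Emit:
apply_moves(travel=[[0, 0, -0.03], [0, 0, -0.03], [0, 0, 0], [0, 0, 0], [0, 0, 0], [0, 0, 0]], spin=[0, 0, 0, 0, 0, 0])

```text
t: 29.0
tool_pos: [0.6561, -0.0457, 0.1709]
tool_rot: [2.261, 2.178, 0.006]
wrist_force: [1.1, 4.0, 10.2]
gripper_width: 0.0505
grasp_force: 74.6
```

```bash
python3 -c "
from rig import ctrl
print(ctrl.finish_job())"
```

```text
the job is handed in; nothing more can be done
None
```

The job is handed in, with no verdict returned: the jar stands in the rack midway between the two red-lidded jars, the cap went through the click and was pressed home (peak about 24 N), and the arm finished holding it down with about 10 N at 29 s of the 61 s allowed.

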